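Rack a glazed bead for firing

ROBOT

A 6-joint arm with a two-finger parallel gripper is mounted at the origin on a cart in front of the work surface, level with it; the furniture and walls round the work are solid. World frame = base frame: x ahead of the robot, y to its left, z up, the work surface at z = 0. Lengths are in m, angles in rad, forces in N, time in s.
With the tool pointing down it reaches from about 0.35 to 0.975 m from the base axis. Payload 4.9 kg.
Tool frame: the origin (TCP) lies midway between the tips of the shut fingers; the grasp point (between the pads) lies 19 mm behind it; z points along the fingers, y is the direction in which the jaws open and shut (so a half turn about z gives the same grasp; the last joint's range is limited). The gripper opens to 85 mm and grips with 20 to 120 N. Pads are 22 mm wide; open, the fingers measure 114 mm over their backs; the gripper's body (76 mm by 85 mm) begins 54 mm behind the grasp point. The pads swing forward as they close: fully open they stand 13 mm farther back than shut.
Start: joints at [-1.374, 0.053, 1.613, -0, 1.476, -0.119], TCP at [0.194, -0.594, 0.231] pointing down, gripper open.
Joint ranges: [-3.01, 3.01], [-1.01, 2.22], [0.06, 2.58], [-1.02, 4.17], [0.09, 2.62], [-3.14, 3.14]. Speed limits (rad/s): [2.57, 2.57, 3.14, 3.14, 3.14, 3.14].

INTERFACE

Orientations are given as a rotation vector (axis times angle).
In Python, from station import ctrl gives the robot as it stands.
- The arm moves only by the tool apply_moves, never from a script. Its argument "rows" is a list of rows, each a list of 6 numbers: the shift along the tool's x, y, z in cm, then the turn, a rotation vector about the tool's x, y, z in units of 5 degrees (1.0 is 5 degrees). In form: [[x, y, z, rx, ry, rz], ...]. A call has 1 to 20 rows; each row is the pose to reach, as a shift and turn from the pose measured when the call began, along the tool's axes at that moment; what a row does not reach only later rows make up. A row lasts 1/10 s, in which the tool goes at most 50 mm and 8.59 degrees, less where a joint would pass 70% of its speed; a pose out of reach is approached as far as the arm can. A call with a gripper value outside its range is refused whole. "grip" is the closure, from 0 (fully open) to 1 (shut), set as the call begins (left out, the last holds). The fingers move at their own pace and stop on an object; "squeeze" is the grip in N (left out, the last holds). Time passes only in rows, so rows that repeat a pose let the fingers close. It gives the time, the measured TCP pose, the force and the opening at its end, in the units of the state.
- ctrl.get_obs(): the state, without advancing time (a new reading comes with each control period).
- ctrl.get_image(name): name is "side" or "top"; returns a dict with "color" (480x640x3 uint8, blue, green, red), "mtx" (3x3 intrinsics, pixels), "D" ([k1, k2, p1, p2, k3] as OpenCV has them; the pictures are not rectified), "rvec" (rotation vector, rad) and "tvec" (3), from world to camera coordinates, as OpenCV has them. Camera axes: x right, y down, z forward; pixel columns grow to the right and rows downward; lengths in m; the calibration is good to about 2 mm. A picture is of the moment at which its call begins. There is no depth.
- ctrl.finish_job(): hands the job in, once; it reports no verdict.
The state is a dict: "t": time; "q": joint angles; "dq": joint speeds; "effort": joint torques, N m; "tool_pos": TCP position; "tool_rot": TCP orientation; "contact_force": force on the tool from outside, world axes, zero at the start; "wrist_torque": the same for the moment, N m; "opening": finger opening in m.
Only numpy, scipy, OpenCV 4.12 (cv2) and the standard library are available. Lean on these libraries where they do the work, as an engineer would, in place of code of your own. Each camera call takes 0.05 s, during which the arm holds its last target.

TASK

Get the teal bead ready for the kiln: while its bent rod still lies in the wooden cradle, gently push the bead off the handle, round the bend and well along the straight run, so far that it will hang free between the two notched posts of the cream bead rack. Then lift the rod over and lower it into the rack's empty pair of notches until both sides sit on the bottom and the handle lies level on its rest block. Don't drop the rod or squeeze the bead hard, and leave the three glaze jars alone.

Things in the scene. Friction and masses are not known exactly. Their poses are not given: they have to be found in the camera images.
- rod: loose L-shaped steel rod, 8 mm thick, lying level. Origin: on its axis, where the axes of its two arms would cross (a bend of 28 mm axis radius rounds this corner off). Straight run along +y, with a heavy stop knob, 30 mm across, at y = 194 to 220 mm. Handle along -x to 139 mm. z up; same way up in cradle and rack. 265 g with the knob; with the bead it balances about y = 125 mm.
- bead: loose teal barrel bead on the rod's handle, 38 mm across (end faces 33 mm), 20 mm long, hole 15 mm, about 40 g. Origin: its centre, 3.5 mm below the rod's axis as it hangs; its x is the hole's axis, at the start along the handle. It starts 48 to 62 mm from the rod's origin, leaving 45 mm or more of bare handle between it and the cradle's handle plate.
- cradle: fixed plywood base (190x235x14 mm) with three slotted wooden plates, 10 mm thick, 52 wide, tops at z = 91 mm, that hold the rod. Origin: on the table below the rod's origin, same axes; rod axis at z = 75 mm. Plates cross the straight run at y = 105 and 172 mm and the handle at x = -122 mm; nothing else near the rod. Slots 11 mm wide, open upward.
- rack: fixed cream kiln slab (270x286x12 mm) with two notched posts, 12 mm thick, tops at z = 91 mm, across y = 40 and 178 mm. Origin: on the table below where the seated rod's origin comes; seated rod and rack have the same axes. Empty notches at x = 0; those at x = 75 mm hold another rod with three beads, fixed. Handle rest: block 24x24 mm, top z = 71 mm, at x = -75, y = 0.
- near_seat (a point): rack's empty notch in the post at y = 40 mm: where the rod's axis lies when bottomed, 75 mm above the table. Notch 11 mm wide, flat floor at z = 71 mm, 20 mm deep, its upper 9 mm flared to 21 mm. The seated rod's bend meets this post after 6 mm of slip along +y
- far_seat (a point): the same in the post at y = 178 mm; the bead belongs between these two posts
- rod_near (a point): point on the rod's axis at y = 40 mm of the rod's frame, belongs in near_seat
- rod_far (a point): point on the rod's axis at y = 178 mm of the rod's frame, belongs in far_seat
- glaze_jar_teal: screw-top glaze jar with a teal spot, 62 mm across, 73 mm high, a bystander; origin under its centre
- glaze_jar_ochre: screw-top glaze jar with an ochre spot, 62 mm across, 73 mm high, a bystander; origin under its centre
- glaze_jar_oxide: screw-top glaze jar with a dark red spot, 58 mm across, 67 mm high, a bystander; origin under its centre

How it is judged:
On the way:
1. the bead has gone round the bend onto the straight run, its centre at least 58 mm from the rod's origin, while the rod still lies in the cradle (y of bead in the frame of rod above 0.058 m and x of bead in the frame of rod between -0.008 and 0.008 m and horizontal distance between rod and cradle below 0.008 m and height (world z) of rod below 0.08 m), for 0.2 s.
At the end, for the whole second after the job is handed in: Rod at rest in the rack's empty notches: axis within 2.5 mm of bottomed height at both posts, 5 mm sideways, 15 mm endways, handle level on its rest (0.06 rad); the bead hangs still on the straight run between the posts, touching neither; all let go (height (world z) of rod_near between 0.072 and 0.0775 m and height (world z) of rod_far between 0.072 and 0.0775 m and x of rod_near in the frame of rack between -0.005 and 0.005 m and x of rod_far in the frame of rack between -0.005 and 0.005 m and horizontal distance between rod_near and near_seat below 0.015 m and horizontal distance between rod_far and far_seat below 0.015 m and angle between rod's own z axis and vertical below 0.06 rad and y of bead in the frame of rack between 0.057 and 0.161 m and x of bead in the frame of rod between -0.008 and 0.008 m and contact force between bead and rack below 0.05 N and linear speed of rod below 0.02 m/s and linear speed of bead below 0.03 m/s).
It fails at once if the bead is squeezed or forced (over 15 N from the fingers) (contact force between bead and the fingers above 15 N).
It fails at once if the rod is dropped (height (world z) of rod above 0.085 m and contact force between rod and the fingers below 0.02 N and linear speed of rod above 0.3 m/s).
It fails at once if one of the three glaze jars is moved by more than 30 mm (distance of any of glaze_jar_teal, glaze_jar_ochre, glaze_jar_oxide from where it was at the start of the episode above 0.03 m).
It also fails if it takes over 67 s, if anything falls off the work surface, if the arm or the gripper's body presses on something with over 40 N, if the wrist force passes 120 N, or if a joint passes its speed limit or range.

## Working session

There is one attempt and no reset: what is moved stays moved. The work goes in short steps, Python scripts to look and compute and a tool call to move; the robot and the scene stay as the last step left them, time stands still between calls to the robot, and variables do not carry over. Pictures are saved under pics/ and viewed, and the job is handed in when it is done.

Besides the shell and the picture viewer there is one more tool, called after "Call:" as a command line: name --pt "numbers of a row" for each row, then --argument value for the rest. apply_moves: Moves the arm, as the interface text tells. Its arguments: {"type":"object","properties":{"rows":{"type":"array","items":{"type":"array","items":{"type":"number"}}},"grip":{"type":"number"},"squeeze":{"type":"number"}},"required":["rows"]}

```bash
ls; mkdir -p pics; python3 - <<'E'
from station import ctrl
import cv2
o=ctrl.get_obs();print(o)
for n in("side","top"):
    im=ctrl.get_image(n);cv2.imwrite(f"pics/{n}0.png",im["color"]);print(n,im["mtx"],im["D"],im["rvec"],im["tvec"])
E
```

```text
pics
{'t': 0.0, 'q': array([-1.37398756e+00,  5.33573014e-02,  1.61432135e+00,  4.65900946e-06,
        1.47602570e+00, -1.19008542e-01]), 'dq': array([ 3.33331114e-04, -3.89402764e-04, -1.95235884e-04,  1.69400093e-04,
        2.21985221e-05,  9.15571587e-04]), 'effort': array([-1.60863412e-03, -3.93684340e+01, -3.70178175e+01, -3.13030005e-04,
        6.93973299e-03,  1.48626276e-05]), 'tool_pos': array([ 0.19399108, -0.5934565 ,  0.23004643]), 'tool_rot': array([-3.10042203e+00, -4.93693043e-01,  1.21639873e-04]), 'contact_force': array([ 0.44458613,  0.17670635, -0.40656171]), 'wrist_torque': array([-0.01675081, -0.04480591,  0.00030609]), 'opening': 0.08576986019672021}
side [[499.67235546   0.         322.92187479]
 [  0.         499.67235546 241.78024873]
 [  0.           0.           1.        ]] [-0.00263978  0.          0.          0.          0.        ] [ 0.1043324   2.68723547 -1.54314004] [0.52139701 0.02042829 1.78564772]
top [[458.10394152   0.         320.61826667]
 [  0.         458.10394152 233.80761838]
 [  0.           0.           1.        ]] [-0.11712716  0.          0.          0.          0.        ] [ 2.17147615 -2.17304803  0.15186182] [-0.00281822  0.55383745  1.26996005]
```

View pics/side0.png

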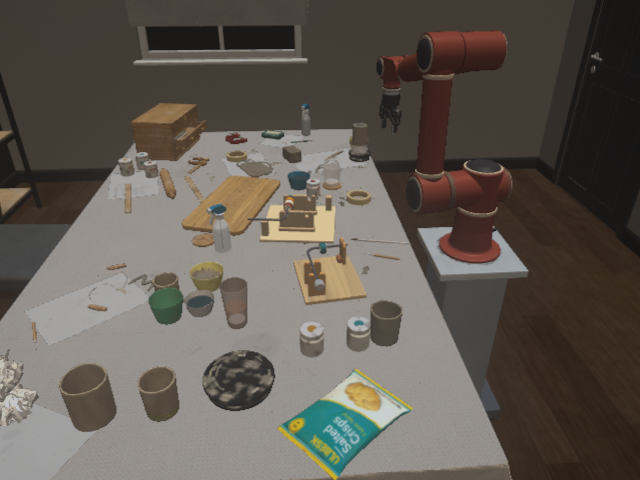

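View pics/top0.png

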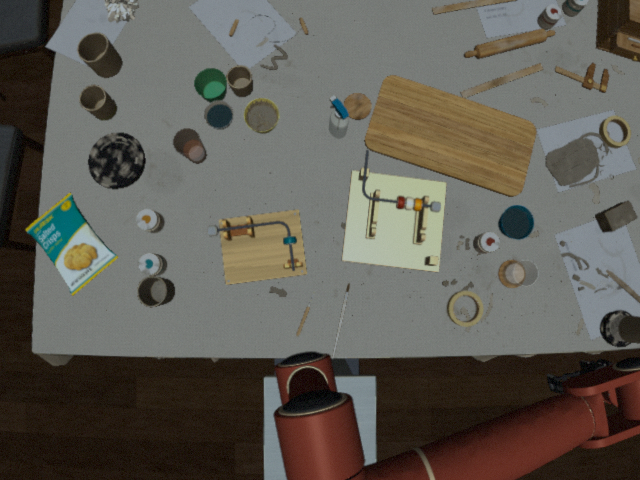

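```bash
cat > h.py <<'E'
from station import ctrl
import cv2, numpy as np
def get(n): return ctrl.get_image(n)
def ray(im,uv):
    uv=np.array(uv,float).reshape(-1,1,2)
    p=cv2.undistortPoints(uv,im["mtx"],im["D"]).reshape(-1,2)
    R=cv2.Rodrigues(im["rvec"])[0];t=np.array(im["tvec"]).reshape(3)
    d=np.c_[p,np.ones(len(p))]@R
    return -R.T@t,d
def onz(im,uv,z):
    c,d=ray(im,uv);s=(z-c[2])/d[:,2];return c+d*s[:,None]
def proj(im,P):
    return cv2.projectPoints(np.array(P,float).reshape(-1,1,3),im["rvec"],np.array(im["tvec"],float),im["mtx"],im["D"])[0].reshape(-1,2)
def tri(i1,u1,i2,u2):
    c1,d1=ray(i1,u1);c2,d2=ray(i2,u2);out=[]
    for a,b in zip(d1,d2):
        s=np.linalg.lstsq(np.c_[a,-b],c2-c1,rcond=None)[0]
        p,q=c1+a*s[0],c2+b*s[1];out.append(np.r_[(p+q)/2,np.linalg.norm(p-q)])
    return np.array(out)
def crop(im,x0,y0,x1,y1,k,name):
    cv2.imwrite(name,cv2.resize(im["color"][y0:y1,x0:x1],None,fx=k,fy=k,interpolation=cv2.INTER_CUBIC))
E
python3 - <<'E'
from h import *
t=get("top");crop(t,200,195,330,295,6,"pics/tc.png");crop(t,340,165,450,275,5,"pics/tr.png")
s=get("side");crop(s,285,230,375,305,8,"pics/sc.png");crop(s,240,185,345,245,7,"pics/sr.png")
E
```

```text
(no output)
```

View pics/tc.png

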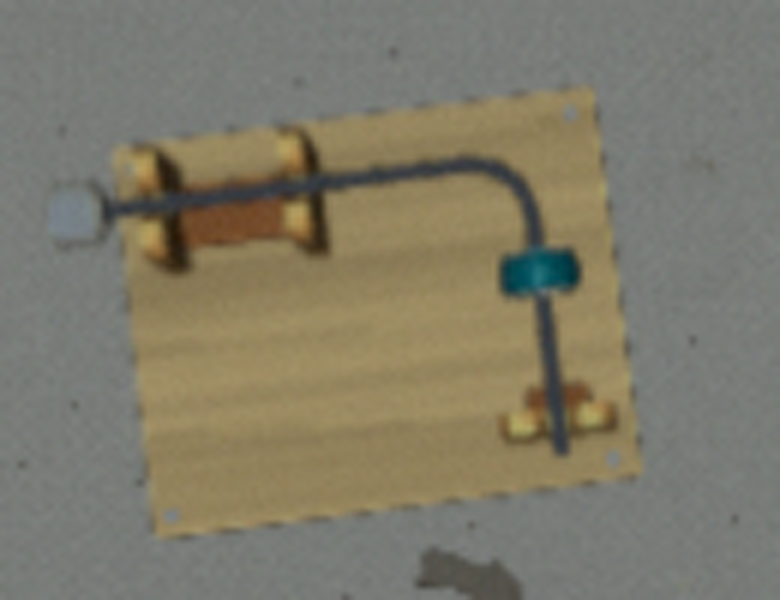

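View pics/tr.png

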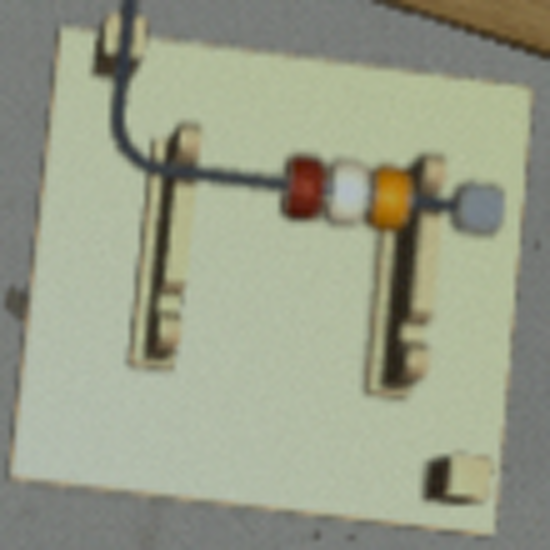

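View pics/sc.png

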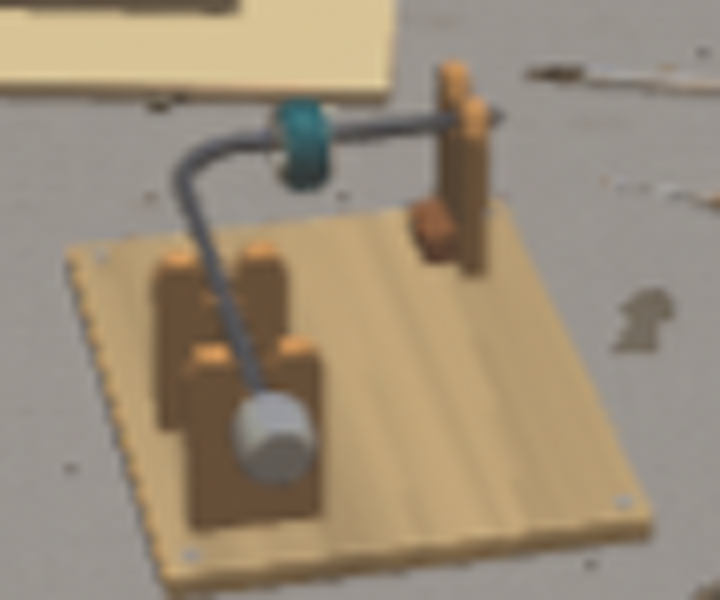

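View pics/sr.png

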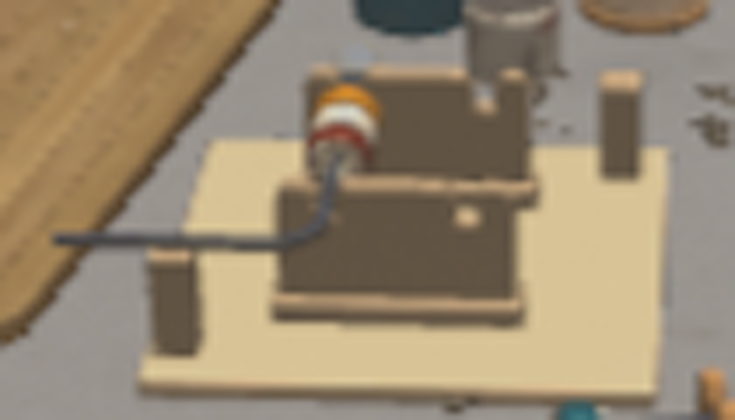

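```bash
python3 - <<'E'
from h import *
t=get("top");crop(t,362,215,392,245,18,"pics/n2.png");crop(t,405,220,445,270,12,"pics/n1.png")
s=get("side");crop(s,298,190,318,225,16,"pics/sn.png")
c=t["color"].astype(int)
hsv=cv2.cvtColor(t["color"],cv2.COLOR_BGR2HSV)
m=((hsv[...,1]>90)&(hsv[...,0]>80)&(hsv[...,0]<105)).astype(np.uint8)
n,l,st,ce=cv2.connectedComponentsWithStats(m[195:295,200:330])
for i in range(1,n):
    if st[i][4]>20:print("teal",st[i],ce[i]+[200,195],onz(t,[ce[i]+[200,195]],.0715))
# rod in cradle: dark gray, low saturation
roi=t["color"][195:295,200:330].astype(int);print(roi[34:40,60:63].tolist()[0:2])
mx=roi.max(2);mn=roi.min(2)
v=(255-mx)
d=((mx<105)&(mx-mn<40))
from itertools import product
def axis_pts(horiz,rng,lo,hi):
    out=[]
    for k in rng:
        col=(roi[lo:hi,k] if horiz else roi[k,lo:hi]).astype(float)
        # redness: r-b difference low on rod
        w=(col[:,2]-col[:,0]); base=np.percentile(w,70); ww=np.clip(base-w-8,0,None)
        if ww.sum()>15:
            p=(ww*np.arange(lo,hi)).sum()/ww.sum(); out.append((k+200,p+195) if horiz else (p+200,k+195))
    return np.array(out)
A=axis_pts(True,range(56,76),22,36)
B=axis_pts(False,range(52,65),86,98)
print(A.round(1).tolist());print(B.round(1).tolist())
PA=onz(t,A,.075);PB=onz(t,B,.075)
for P in(PA,PB):
    vx,vy,x,y=cv2.fitLine(P[:,:2].astype(np.float32),cv2.DIST_HUBER,0,1e-4,1e-5).ravel();print(np.degrees(np.arctan2(vy,vx)),x,y)
E
```

```text
teal [84 41 12  8 71] [289.43661972 239.77464789] [[0.53267928 0.08349206 0.0715    ]]
[[[90, 128, 146], [95, 133, 151], [92, 133, 148]], [[92, 132, 148], [90, 130, 147], [92, 133, 149]]]
[[256.0, 224.8], [257.0, 224.6], [258.0, 224.4], [259.0, 224.2], [260.0, 224.2], [261.0, 224.0], [262.0, 223.8], [263.0, 223.8], [264.0, 223.7], [265.0, 223.6], [266.0, 223.4], [267.0, 223.3], [268.0, 223.1], [269.0, 223.0], [270.0, 222.8], [271.0, 222.7], [272.0, 222.6], [273.0, 222.6], [274.0, 222.3], [275.0, 222.2]]
[[290.3, 247.0], [290.4, 248.0], [290.6, 249.0], [290.6, 250.0], [290.8, 251.0], [290.9, 252.0], [291.0, 253.0], [291.1, 254.0], [291.3, 255.0], [291.4, 256.0], [291.6, 257.0], [291.7, 258.0], [291.8, 259.0]]
-82.45608 0.5781912 0.1437402
7.5841384 0.49489063 0.078646995
```

View pics/n1.png

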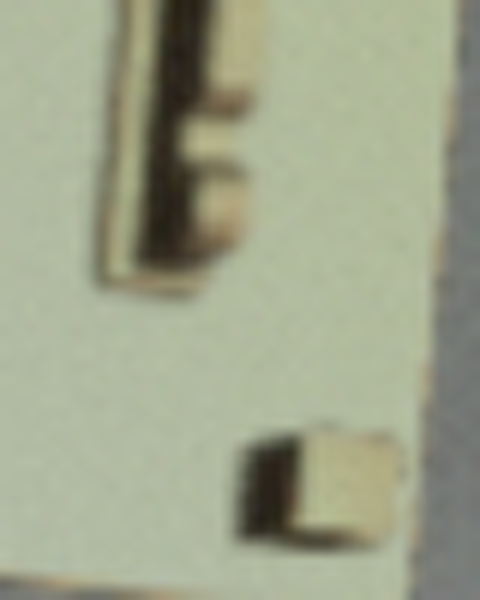

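View pics/n2.png

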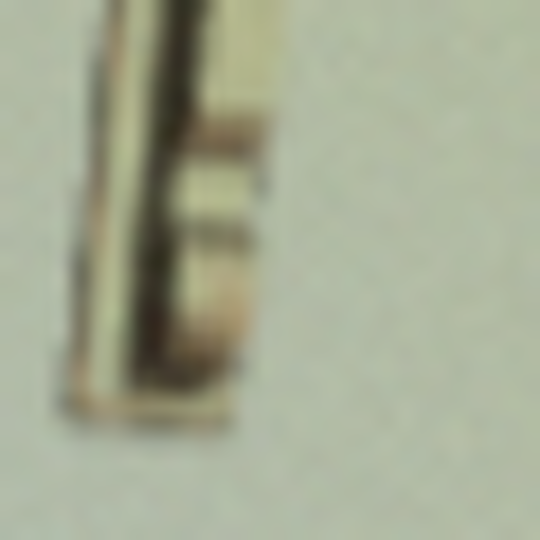

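```bash
cat >> h.py <<'E'
def rigid(L,W):
    L=np.array(L)[:,:2];W=np.array(W)[:,:2];a=L-L.mean(0);b=W-W.mean(0)
    th=np.arctan2((a[:,0]*b[:,1]-a[:,1]*b[:,0]).sum(),(a*b).sum());R=np.array([[np.cos(th),-np.sin(th)],[np.sin(th),np.cos(th)]])
    o=W.mean(0)-R@L.mean(0);return th,o,W-(L@R.T+o)
E
python3 - <<'E'
from h import *
t=get("top");s=get("side");print(ray(t,[[320,240]])[0],ray(s,[[320,240]])[0])
th=np.radians(7.56)
R=np.array([[np.cos(th),-np.sin(th)],[np.sin(th),np.cos(th)]])
a,b=np.array([.57819,.14374]),np.array([.49489,.078647])
k=np.linalg.solve(np.c_[R[:,1],-R[:,0]],b-a);O=a+k[0]*R[:,1];print("cradle O",O)
print("bead local",R.T@(np.array([.53268,.08349])-O))
# knob check
P=np.r_[O+R@[0,.207],.075];print("knob px",proj(t,P),proj(s,P),"end handle",proj(t,np.r_[O+R@[-.139,0],.075]),proj(s,np.r_[O+R@[-.139,0],.075]),"org",proj(s,np.r_[O,.075]))
def q(u,v,k,ox,oy):return [(u+.5)/k-.5+ox,(v+.5)/k-.5+oy]
n1=onz(t,[q(217,139,12,405,220)],.071)[0];n2=onz(t,[q(213,188,18,362,215)],.071)[0];rb=onz(t,[q(347,484,12,405,220)],.071)[0]
print(n1,n2,rb,np.linalg.norm(n1-n2),np.linalg.norm(n1-rb))
th,o,res=rigid([[0,.04],[0,.178],[-.075,0]],[n1,n2,rb]);print("rack",np.degrees(th),o,res)
# fixed rod line
roi=t["color"].astype(float);pts=[]
for u in range(376,396):
    col=roi[192:208,u];w=col[:,1];ww=np.clip(np.median(w)-w-15,0,None);pts.append((u,(ww*np.arange(192,208)).sum()/ww.sum()))
P=onz(t,pts,.075);vx,vy,x,y=cv2.fitLine(P[:,:2].astype(np.float32),cv2.DIST_HUBER,0,1e-4,1e-5).ravel()
print("fixed rod dir",np.degrees(np.arctan2(-vx,vy)));
Rr=np.array([[np.cos(th),-np.sin(th)],[np.sin(th),np.cos(th)]]);print("fixed rod local",(P[:,:2]-o)@Rr)
# slab corners
hsv=cv2.cvtColor(t["color"],cv2.COLOR_BGR2HSV)
E
```

```text
[0.40265385 0.02708356 1.32539759] [0.64229126 1.48606584 0.91644978]
cradle O [0.58523762 0.09063776]
bead local [-0.05304116 -0.00017091]
knob px [[212.42471645 230.43565805]] [[318.99650475 284.87465733]] end handle [[293.31393898 270.78146011]] [[347.44013459 244.48519293]] org [[306.13809967 248.94603372]]
[ 0.55702848 -0.28705131  0.071     ] [ 0.57409611 -0.14880688  0.071     ] [ 0.47664795 -0.31551645  0.071     ] 0.1392940206060469 0.08527188421552222
rack -7.4591356766553965 [ 0.5512791  -0.32575543] [[ 0.00055661 -0.00095739]
 [-0.00029078  0.00045483]
 [-0.00026583  0.00050255]]
fixed rod dir -7.8316216
fixed rod local [[0.07491773 0.18008602]
 [0.07452193 0.17721708]
 [0.07451685 0.17439139]
 [0.07389022 0.17149584]
 [0.0730646  0.16857789]
 [0.07320597 0.16576696]
 [0.07314337 0.16293274]
 [0.07331346 0.16012355]
 [0.07310751 0.15727222]
 [0.0730226  0.15443361]
 [0.07313924 0.15161641]
 [0.07346578 0.14882132]
 [0.07326521 0.14596798]
 [0.07339435 0.1431498 ]
 [0.07331209 0.14030793]
 [0.07356401 0.13750144]
 [0.07360534 0.13467136]
 [0.07310396 0.13178223]
 [0.07331434 0.12896882]
 [0.07347467 0.12614915]]
```

View pics/sn.png

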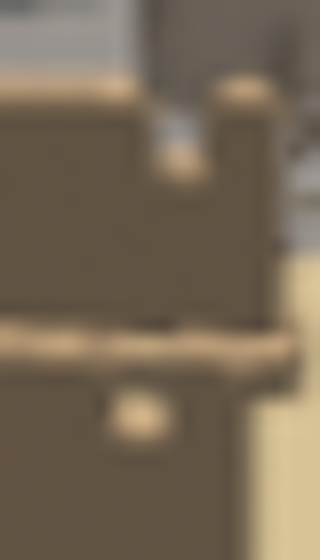

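```bash
cat >> h.py <<'E'
from scipy.spatial.transform import Rotation as Ro
def to(*targets):
    o=ctrl.get_obs();p=o["tool_pos"];r=Ro.from_rotvec(o["tool_rot"])
    print("t",round(o["t"],2),"tcp",p.round(4),"yaw",np.degrees(np.arctan2(r.as_matrix()[1,0],r.as_matrix()[0,0])).round(2),"F",o["contact_force"].round(2),"op",round(o["opening"],4))
    for x,y,z,yaw in targets:
        T=Ro.from_euler('z',yaw,degrees=True)*Ro.from_euler('x',180,degrees=True)
        d=r.inv().apply(np.array([x,y,z])-p)*100;w=np.degrees((r.inv()*T).as_rotvec())/5
        print(np.r_[d,w].round(2).tolist())
CO=np.array([.58524,.09064]);CY=7.56
RO=np.array([.5508,-.3256]);RY=-7.5
def loc(O,Y,x,y):
    a=np.radians(Y);return O+np.array([[np.cos(a),-np.sin(a)],[np.sin(a),np.cos(a)]])@[x,y]
def arc(s):  # bead centre param: position & tangent angle along rod; s=0 at handle x=-28
    if s<0:return np.array([-.028+s,0]),0
    L=.028*np.pi/2
    if s<L:
        a=s/.028;return np.array([-.028+.028*np.sin(a),.028-.028*np.cos(a)]),np.degrees(a)
    return np.array([0,.028+s-L]),90
def push(s,half=.011,z=.082):
    p,a=arc(s);q=p-(.010+half)*np.array([np.cos(np.radians(a)),np.sin(np.radians(a))])
    w=loc(CO,CY,*q);return (w[0],w[1],z,CY+a)
E
python3 - <<'E'
from h import *
s=get("side")
for l in((0,.04,.071),(0,.178,.071),(-.075,0,.071),(.075,0.2,.075)):
    print(l,proj(s,np.r_[loc(RO,RY,l[0],l[1]),l[2]]))
w=loc(CO,CY,-.088,0);print(w)
to((w[0],w[1],.16,CY),(w[0],w[1],.083,CY))
E
```

```text
(0, 0.04, 0.071) [[308.81759045 200.04194415]]
(0, 0.178, 0.071) [[305.95151563 216.21003907]]
(-0.075, 0, 0.071) [[328.37871304 196.16871913]]
(0.075, 0.2, 0.075) [[284.92268138 217.47439048]]
[0.49800493 0.07906234]
t 0.45 tcp [ 0.1941 -0.5941  0.2312] yaw 18.09 F [-0.83  0.21  0.25] op 0.0852
[49.79, -54.54, 7.13, -0.0, 0.0, 2.11]
[49.79, -54.54, 14.83, -0.0, 0.0, 2.11]
```

Call:
apply_moves --pt "49.8 -54.5 7 0 0 2.1" --pt "49.8 -54.5 7 0 0 2.1" --pt "49.8 -54.5 7 0 0 2.1" --pt "49.8 -54.5 7 0 0 2.1" --pt "49.8 -54.5 7 0 0 2.1" --pt "49.8 -54.5 7 0 0 2.1" --pt "49.8 -54.5 7 0 0 2.1" --pt "49.8 -54.5 7 0 0 2.1" --pt "49.8 -54.5 7 0 0 2.1" --pt "49.8 -54.5 7 0 0 2.1" --pt "49.8 -54.5 7 0 0 2.1" --pt "49.8 -54.5 7 0 0 2.1" --pt "49.8 -54.5 7 0 0 2.1" --pt "49.8 -54.5 7 0 0 2.1" --pt "49.8 -54.5 7 0 0 2.1" --pt "49.8 -54.5 7 0 0 2.1" --pt "49.8 -54.5 7 0 0 2.1" --pt "49.8 -54.5 7 0 0 2.1" --grip 1

```text
t: 2.25
tool_pos: [0.498, 0.078, 0.1614]
tool_rot: [3.135, 0.207, 0.0]
contact_force: [1.0, -0.4, 0.2]
opening: -0.0001
```

```bash
sed -i 's/^RO=.*/RO=np.array([.5497,-.3256]);RY=-7.5/' h.py; python3 - <<'E'
from h import *
w=loc(CO,CY,-.088,0)
to((w[0],w[1],.16,CY),(w[0],w[1],.083,CY))
print(ctrl.get_obs()["q"].round(2))
s=get("side");crop(s,270,190,390,310,5,"pics/s1.png")
t=get("top");crop(t,200,195,330,295,6,"pics/t1.png")
E
```

```text
t 2.25 tcp [0.498  0.078  0.1614] yaw 7.55 F [ 0.97 -0.39  0.19] op -0.0001
[0.01, -0.11, 0.14, 0.0, 0.0, -0.0]
[0.01, -0.11, 7.84, 0.0, 0.0, -0.0]
[ 0.01 -0.19  1.96 -0.    1.37  1.45]
```

View pics/s1.png

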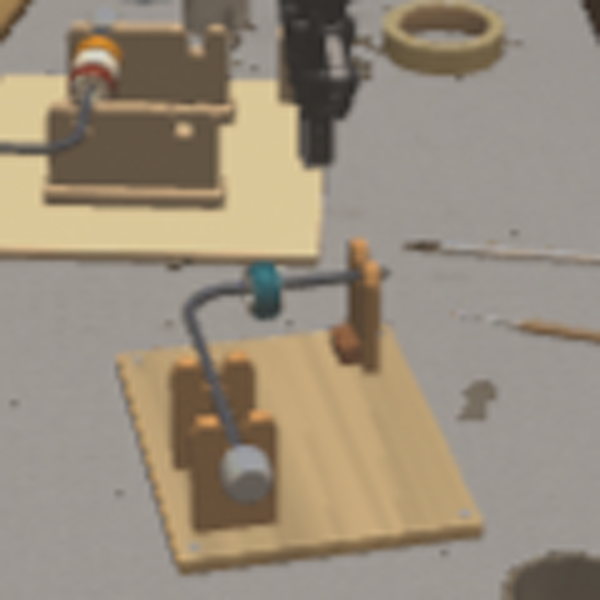

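View pics/t1.png

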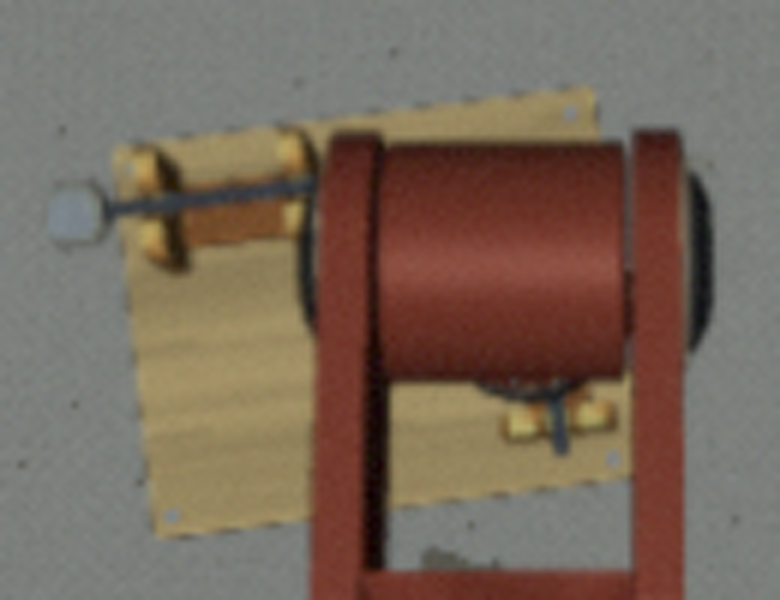

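Call:
apply_moves --pt "0 -0.1 4 0 0 0" --pt "0 -0.1 6 0 0 0" --pt "0 -0.1 7.2 0 0 0" --pt "0 -0.1 7.85 0 0 0" --pt "0 -0.1 7.85 0 0 0" --pt "0 -0.1 7.85 0 0 0"

```text
t: 2.95
tool_pos: [0.4989, 0.0784, 0.0843]
tool_rot: [3.135, 0.205, 0.004]
contact_force: [0.7, -0.3, -0.0]
opening: -0.0002
```

```bash
python3 - <<'E'
from h import *
to(*[push(v*.001,z=.0825) for v in range(-22,44,5)])
s=get("side");crop(s,290,205,370,285,7,"pics/s2.png")
E
```

```text
t 2.95 tcp [0.4989 0.0784 0.0843] yaw 7.47 F [ 0.69 -0.25 -0.03] op -0.0002
[1.62, -0.08, 0.18, 0.0, -0.03, -0.02]
[2.12, -0.08, 0.18, 0.0, -0.03, -0.02]
[2.62, -0.08, 0.18, 0.0, -0.03, -0.02]
[3.12, -0.09, 0.19, 0.0, -0.03, -0.02]
[3.62, -0.09, 0.19, 0.0, -0.03, -0.02]
[4.13, 0.12, 0.19, 0.01, -0.03, -1.25]
[4.69, 0.39, 0.19, 0.01, -0.03, -3.29]
[5.3, 0.55, 0.19, 0.01, -0.03, -5.34]
[5.92, 0.61, 0.19, 0.01, -0.03, -7.39]
[6.54, 0.55, 0.19, 0.02, -0.03, -9.43]
[7.14, 0.39, 0.2, 0.02, -0.02, -11.48]
[7.7, 0.12, 0.2, 0.02, -0.02, -13.52]
[8.21, -0.25, 0.2, 0.02, -0.02, -15.57]
[8.64, -0.7, 0.2, 0.03, -0.02, -17.62]
```

View pics/s2.png

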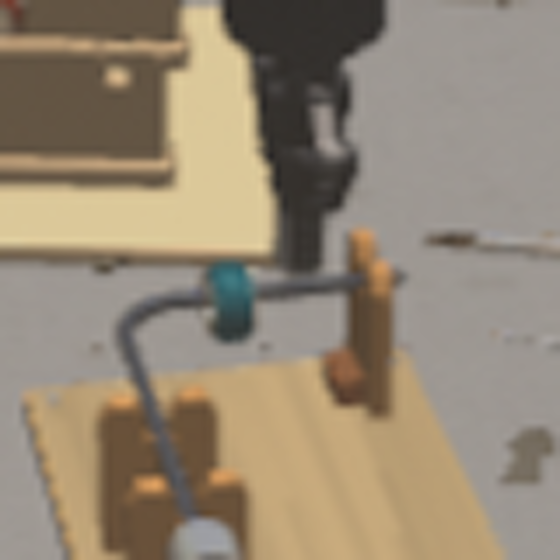

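Call:
apply_moves --pt "0.6 -0.1 0.2 0 0 0" --pt "0.9 -0.1 0.2 0 0 0" --pt "1.2 -0.1 0.2 0 0 0" --pt "1.5 -0.1 0.2 0 0 0" --pt "1.8 -0.1 0.2 0 0 0" --pt "2.1 -0.1 0.2 0 0 0" --pt "2.4 -0.1 0.2 0 0 0" --pt "2.7 -0.1 0.2 0 0 0" --pt "3.0 -0.1 0.2 0 0 0" --pt "3.3 -0.1 0.2 0 0 0" --pt "3.6 -0.1 0.2 0 0 0" --pt "3.6 -0.1 0.2 0 0 0"

```text
t: 4.2
tool_pos: [0.535, 0.0842, 0.0827]
tool_rot: [3.135, 0.205, 0.005]
contact_force: [-0.4, -0.6, 0.8]
opening: -0.0
```

```bash
python3 - <<'E'
from h import *
to(*[push(v*.001,z=.0825) for v in range(-2,84,4)])
s=get("side");crop(s,290,205,370,285,7,"pics/s3.png")
E
```

```text
t 4.2 tcp [0.535  0.0842 0.0827] yaw 7.48 F [-0.44 -0.58  0.78] op -0.0
[-0.04, 0.02, 0.02, 0.0, -0.04, -0.02]
[0.37, 0.16, 0.02, 0.01, -0.04, -0.84]
[0.81, 0.4, 0.02, 0.01, -0.04, -2.47]
[1.27, 0.57, 0.02, 0.01, -0.04, -4.11]
[1.76, 0.68, 0.02, 0.01, -0.04, -5.75]
[2.26, 0.72, 0.02, 0.02, -0.03, -7.38]
[2.76, 0.68, 0.03, 0.02, -0.03, -9.02]
[3.25, 0.57, 0.03, 0.02, -0.03, -10.66]
[3.72, 0.4, 0.03, 0.02, -0.03, -12.29]
[4.15, 0.16, 0.03, 0.03, -0.03, -13.93]
[4.55, -0.14, 0.03, 0.03, -0.03, -15.57]
[4.91, -0.5, 0.03, 0.03, -0.03, -17.21]
[5.06, -0.89, 0.03, 0.03, -0.03, -18.02]
[5.06, -1.29, 0.03, 0.03, -0.03, -18.02]
[5.06, -1.69, 0.03, 0.03, -0.03, -18.02]
[5.06, -2.09, 0.03, 0.03, -0.03, -18.02]
[5.06, -2.49, 0.03, 0.03, -0.03, -18.02]
[5.06, -2.89, 0.03, 0.03, -0.03, -18.02]
[5.06, -3.29, 0.03, 0.03, -0.03, -18.02]
[5.06, -3.69, 0.03, 0.03, -0.03, -18.02]
[5.06, -4.09, 0.03, 0.03, -0.03, -18.02]
[5.06, -4.49, 0.03, 0.03, -0.03, -18.02]
```

View pics/s3.png

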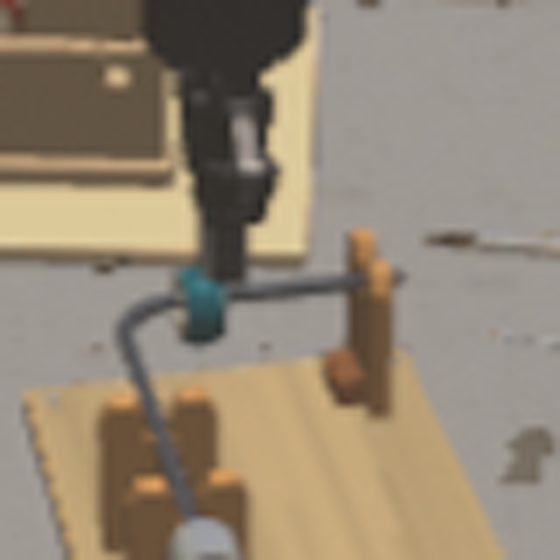

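Call:
apply_moves --pt "0.2 0.05 0 0 0 -0.3" --pt "0.37 0.16 0 0 0 -0.8" --pt "0.6 0.28 0 0 0 -1.7" --pt "0.8 0.4 0 0 0 -2.5" --pt "1.05 0.5 0 0 0 -3.3" --pt "1.27 0.57 0 0 0 -4.1" --pt "1.5 0.63 0 0 0 -4.9" --pt "1.76 0.68 0 0 0 -5.75" --pt "2.0 0.7 0 0 0 -6.6" --pt "2.26 0.72 0 0 0 -7.4" --pt "2.26 0.72 0 0 0 -7.4"

```text
t: 5.35
tool_pos: [0.5585, 0.0799, 0.0827]
tool_rot: [2.906, 1.189, 0.005]
contact_force: [-0.5, -0.2, 0.7]
opening: -0.0002
```

```bash
python3 - <<'E'
from h import *
to(*[push(v*.001,z=.0825) for v in range(18,98,4)])
s=get("side");crop(s,290,205,370,285,7,"pics/s4.png")
E
```

```text
t 5.35 tcp [0.5585 0.0799 0.0827] yaw 44.51 F [-0.53 -0.17  0.72] op -0.0002
[0.0, -0.01, 0.02, 0.03, -0.03, 0.02]
[0.42, 0.26, 0.03, 0.03, -0.02, -1.61]
[0.88, 0.47, 0.03, 0.03, -0.02, -3.25]
[1.36, 0.61, 0.03, 0.03, -0.02, -4.89]
[1.85, 0.68, 0.03, 0.03, -0.02, -6.53]
[2.35, 0.68, 0.03, 0.04, -0.02, -8.16]
[2.84, 0.61, 0.03, 0.04, -0.01, -9.8]
[3.21, 0.39, 0.03, 0.04, -0.01, -10.61]
[3.45, 0.07, 0.03, 0.04, -0.01, -10.61]
[3.69, -0.25, 0.03, 0.04, -0.01, -10.61]
[3.93, -0.57, 0.03, 0.04, -0.01, -10.61]
[4.17, -0.89, 0.03, 0.04, -0.01, -10.61]
[4.41, -1.21, 0.03, 0.04, -0.01, -10.61]
[4.65, -1.53, 0.03, 0.04, -0.01, -10.61]
[4.89, -1.85, 0.03, 0.04, -0.01, -10.61]
[5.13, -2.17, 0.03, 0.04, -0.01, -10.61]
[5.37, -2.49, 0.03, 0.04, -0.01, -10.61]
[5.61, -2.81, 0.03, 0.04, -0.01, -10.61]
[5.85, -3.13, 0.03, 0.04, -0.01, -10.61]
[6.09, -3.45, 0.03, 0.04, -0.01, -10.61]
```

View pics/s4.png

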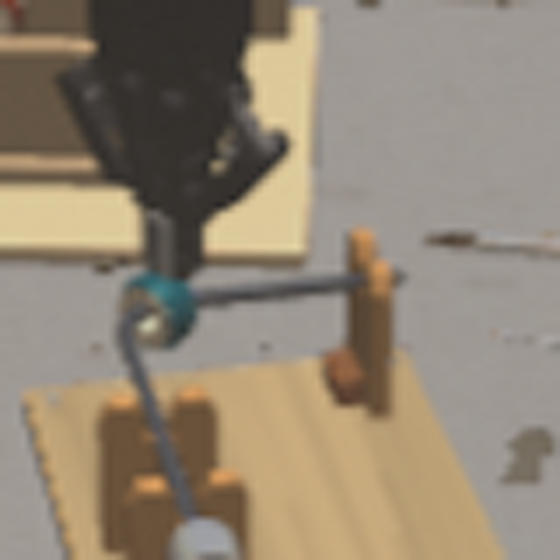

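Call:
apply_moves --pt "0.2 0.14 0 0 0 -0.8" --pt "0.42 0.26 0 0 0 -1.6" --pt "0.65 0.37 0 0 0 -2.4" --pt "0.88 0.47 0 0 0 -3.25" --pt "1.1 0.55 0 0 0 -4.1" --pt "1.36 0.61 0 0 0 -4.9" --pt "1.6 0.65 0 0 0 -5.7" --pt "1.85 0.68 0 0 0 -6.5" --pt "2.1 0.69 0 0 0 -7.3" --pt "2.35 0.68 0 0 0 -8.2" --pt "2.6 0.65 0 0 0 -9.0" --pt "2.84 0.61 0 0 0 -9.8" --pt "3.05 0.5 0 0 0 -10.3" --pt "3.21 0.39 0 0 0 -10.6" --pt "3.33 0.23 0 0 0 -10.6" --pt "3.45 0.07 0 0 0 -10.6" --pt "3.57 -0.09 0 0 0 -10.6" --pt "3.69 -0.25 0 0 0 -10.6"

```text
t: 7.2
tool_pos: [0.5828, 0.1077, 0.0828]
tool_rot: [2.072, 2.359, 0.003]
contact_force: [0.7, -1.4, -0.6]
opening: 0.0003
```

```bash
python3 - <<'E'
from h import *
to(*[push(v*.001,z=.0825) for v in range(54,98,4)])
s=get("side");crop(s,290,205,370,285,7,"pics/s5.png")
E
```

```text
t 7.2 tcp [0.5828 0.1077 0.0828] yaw 97.41 F [ 0.68 -1.42 -0.58] op 0.0003
[-0.02, 0.01, 0.03, 0.04, 0.0, -0.03]
[0.38, 0.01, 0.03, 0.04, 0.0, -0.03]
[0.78, 0.01, 0.03, 0.04, 0.0, -0.03]
[1.18, 0.01, 0.03, 0.04, 0.0, -0.03]
[1.58, 0.01, 0.03, 0.04, 0.0, -0.03]
[1.98, 0.01, 0.03, 0.04, 0.0, -0.03]
[2.38, 0.01, 0.03, 0.04, 0.0, -0.03]
[2.78, 0.01, 0.03, 0.04, 0.0, -0.03]
[3.18, 0.01, 0.03, 0.04, 0.0, -0.03]
[3.58, 0.01, 0.03, 0.04, 0.0, -0.03]
[3.98, 0.0, 0.03, 0.04, 0.0, -0.03]
```

View pics/s5.png

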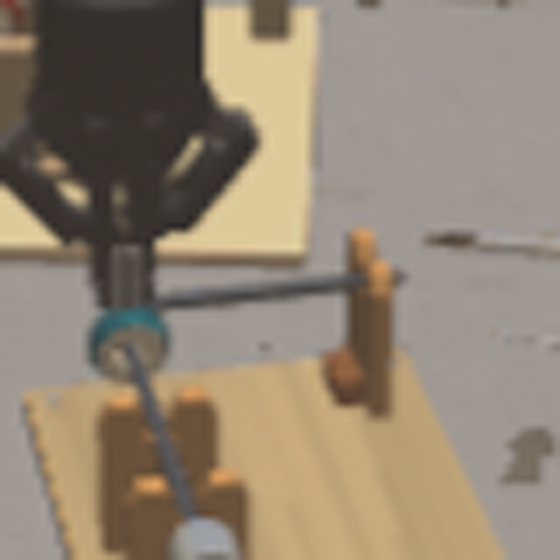

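Call:
apply_moves --pt "0.3 0 0 0 0 0" --pt "0.6 0 0 0 0 0" --pt "0.9 0 0 0 0 0" --pt "1.2 0 0 0 0 0" --pt "1.5 0 0 0 0 0" --pt "1.8 0 0 0 0 0" --pt "2.1 0 0 0 0 0" --pt "2.4 0 0 0 0 0" --pt "2.7 0 0 0 0 0" --pt "3.0 0 0 0 0 0" --pt "3.3 0 0 0 0 0" --pt "3.6 0 0 0 0 0" --pt "3.8 0 0 0 0 0" --pt "3.8 0 0 0 0 0" --pt "3.3 0 -2 0 0 0" --pt "3.3 0 -6 0 0 0" --pt "3.3 0 -9 0 0 0" --pt "3.3 0 -9 0 0 0"

```text
t: 9.05
tool_pos: [0.5815, 0.141, 0.1791]
tool_rot: [2.067, 2.354, 0.016]
contact_force: [0.8, -0.1, 0.6]
opening: -0.0
```

```bash
python3 - <<'E'
from h import *
w=loc(CO,CY,0,.127);to((*w,.17,CY+90),(*w,.058,CY+90))
s=get("side");crop(s,290,205,370,285,7,"pics/s6.png")
E
```

```text
t 9.05 tcp [0.5815 0.141  0.1791] yaw 97.42 F [ 0.81 -0.11  0.61] op -0.0
[7.66, -0.33, 0.9, 0.16, 0.0, -0.03]
[7.66, -0.48, 12.1, 0.16, 0.0, -0.03]
```

View pics/s6.png

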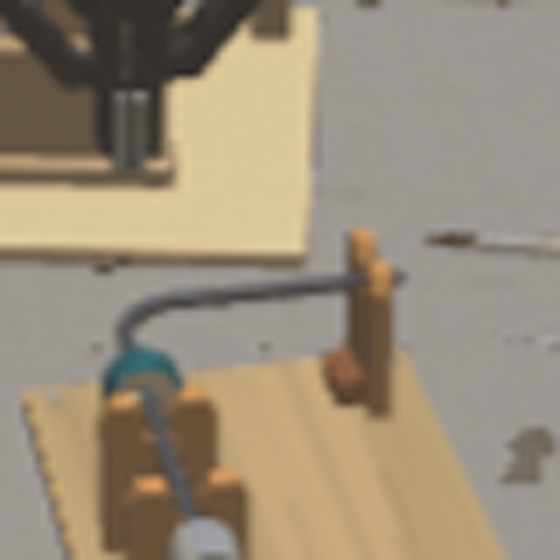

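Call:
apply_moves --pt "4 -0.3 1 0.16 0 0" --pt "7.75 -0.35 1.5 0.16 0 0" --pt "7.75 -0.35 3 0.16 0 0" --pt "7.75 -0.4 5 0.16 0 0" --pt "7.75 -0.4 5 0.16 0 0" --pt "7.75 -0.4 5 0.16 0 0" --grip 0.4

```text
t: 9.7
tool_pos: [0.5656, 0.2165, 0.1243]
tool_rot: [-2.07, -2.356, 0.01]
contact_force: [0.4, -1.0, 1.1]
opening: 0.0513
```

```bash
python3 - <<'E'
from h import *
w=loc(CO,CY,0,.128);to((*w,.10,CY+90),(*w,.056,CY+90))
s=get("side");crop(s,270,205,370,305,6,"pics/s7.png")
t=get("top");crop(t,200,195,330,295,6,"pics/t7.png")
E
```

```text
t 9.7 tcp [0.5656 0.2165 0.1243] yaw 97.4 F [ 0.35 -0.98  1.12] op 0.0513
[0.07, 0.32, 2.43, -0.09, 0.01, -0.03]
[0.07, 0.35, 6.83, -0.09, 0.01, -0.03]
```

View pics/s7.png

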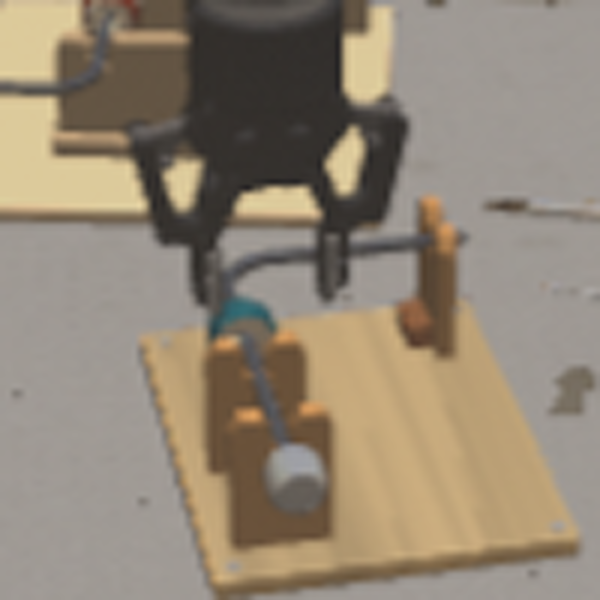

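View pics/t7.png

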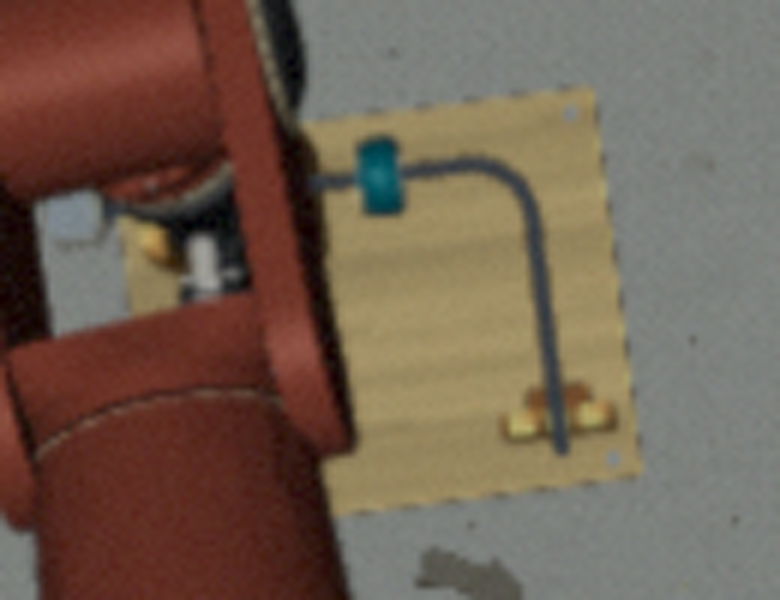

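Call:
apply_moves --pt "0.05 0.32 2 0 0 0" --pt "0.05 0.33 4 0 0 0" --pt "0.05 0.35 5.5 0 0 0" --pt "0.05 0.35 6.5 0 0 0" --pt "0.05 0.35 6.8 0 0 0" --pt "0.05 0.35 6.8 0 0 0" --pt "0.05 0.35 6.8 0 0 0"

```text
t: 10.5
tool_pos: [0.5708, 0.2179, 0.0595]
tool_rot: [-2.073, -2.359, 0.003]
contact_force: [-0.6, -0.6, 1.3]
opening: 0.0509
```

```bash
python3 - <<'E'
from h import *
w=loc(CO,CY,0,.128);to((*w,.056,CY+90))
s=get("side");crop(s,270,205,370,305,6,"pics/s8.png")
E
```

```text
t 10.5 tcp [0.5708 0.2179 0.0595] yaw 97.38 F [-0.64 -0.63  1.34] op 0.0509
[-0.0, -0.24, 0.35, -0.03, -0.0, -0.04]
```

View pics/s8.png

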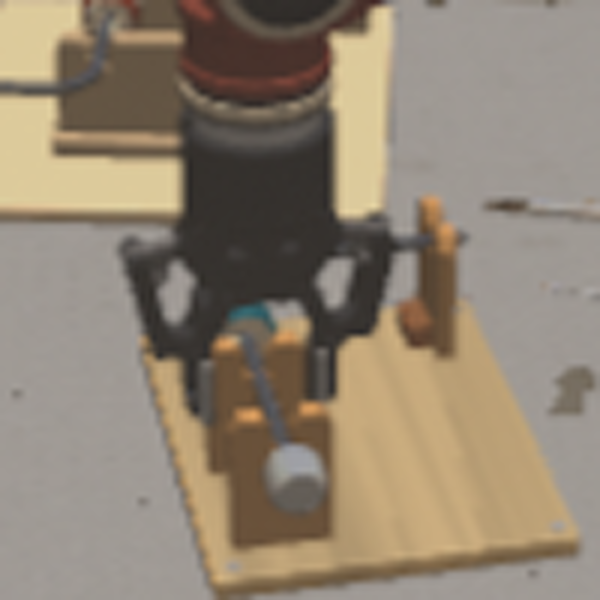

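Call:
apply_moves --pt "0 -0.15 0.3 0 0 0" --pt "0 -0.2 0.35 0 0 0" --pt "0 -0.22 0.35 0 0 0" --pt "0 -0.22 0.35 0 0 0"

```text
t: 10.95
tool_pos: [0.5686, 0.2176, 0.0562]
tool_rot: [-2.073, -2.359, 0.003]
contact_force: [0.8, -0.6, 0.2]
opening: 0.0513
```

```bash
python3 - <<'E'
from h import *
w=loc(CO,CY,0,.128);to((*w,.056,CY+90))
E
```

```text
t 10.95 tcp [0.5686 0.2176 0.0562] yaw 97.39 F [ 0.78 -0.64  0.2 ] op 0.0513
[-0.01, -0.02, 0.02, -0.03, -0.0, -0.03]
```

Well placed. Close on the rod, first gently.

Call:
apply_moves --pt "0 0 0 0 0 0" --pt "0 0 0 0 0 0" --pt "0 0 0 0 0 0" --pt "0 0 0 0 0 0" --pt "0 0 0 0 0 0" --pt "0 0 0 0 0 0" --grip 1 --squeeze 40

```text
t: 11.55
tool_pos: [0.5687, 0.2177, 0.0563]
tool_rot: [-2.073, -2.359, 0.003]
contact_force: [-0.9, -0.6, 0.6]
opening: 0.0065
```

Call:
apply_moves --pt "0 0 0 0 0 0" --pt "0 0 0 0 0 0" --pt "0 0 0 0 0 0" --squeeze 100

```text
t: 11.85
tool_pos: [0.5688, 0.2177, 0.0564]
tool_rot: [-2.073, -2.359, 0.002]
contact_force: [-0.3, 0.1, 0.6]
opening: 0.0044
```

```bash
python3 - <<'E'
from h import *
o=ctrl.get_obs();print(o["wrist_torque"].round(2))
w=loc(CO,CY,0,.128);to((*w,.056,CY+90))
s=get("side");crop(s,270,205,370,305,6,"pics/s9.png")
E
```

```text
[-0.03  0.04 -0.03]
t 11.85 tcp [0.5688 0.2177 0.0564] yaw 97.39 F [-0.3   0.09  0.61] op 0.0044
[-0.01, -0.04, 0.04, -0.02, -0.0, -0.03]
```

View pics/s9.png

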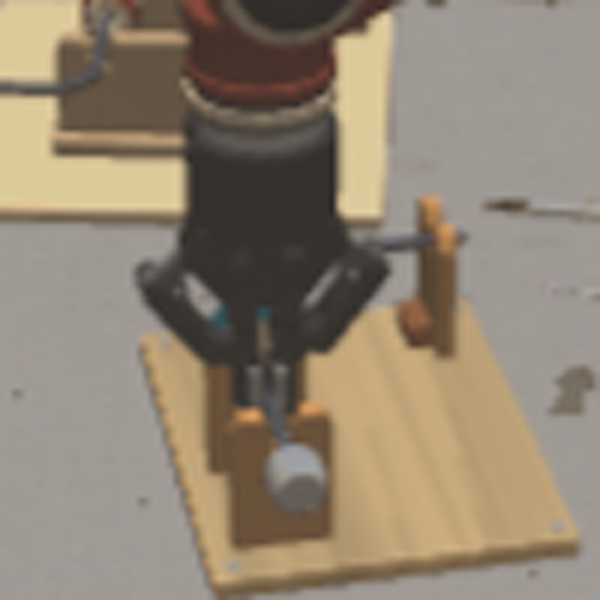

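Call:
apply_moves --pt "0 0 -0.2 0 0 0" --pt "0 0 -0.5 0 0 0" --pt "0 0 -0.9 0 0 0" --pt "0 0 -1.3 0 0 0" --pt "0 0 -1.8 0 0 0" --pt "0 0 -2.3 0 0 0" --pt "0 0 -2.8 0 0 0" --pt "0 0 -3.2 0 0 0" --pt "0 0 -3.5 0 0 0" --pt "0 0 -3.5 0 0 0"

```text
t: 12.9
tool_pos: [0.5693, 0.2178, 0.0921]
tool_rot: [-2.073, -2.359, 0.001]
contact_force: [0.4, 0.6, -2.6]
opening: 0.0047
```

```bash
python3 - <<'E'
from h import *
o=ctrl.get_obs();print(o["wrist_torque"].round(2))
to()
s=get("side");crop(s,270,205,370,305,6,"pics/s10.png")
t=get("top");crop(t,200,195,330,295,6,"pics/t10.png")
E
```

```text
[ 0.06 -0.05 -0.03]
t 12.9 tcp [0.5693 0.2178 0.0921] yaw 97.39 F [ 0.36  0.63 -2.63] op 0.0047
```

View pics/s10.png

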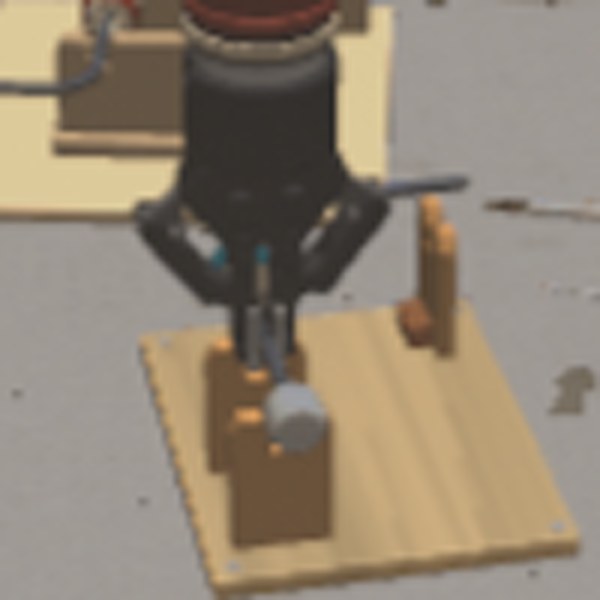

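View pics/t10.png

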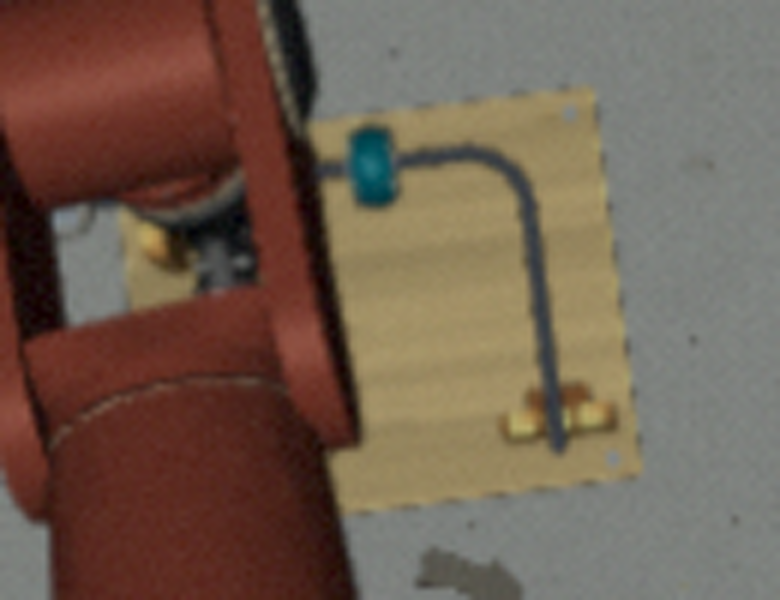

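```bash
python3 - <<'E'
from h import *
t=get("top");s=get("side")
def q(u,v,k,ox,oy):return [(u+.5)/k-.5+ox,(v+.5)/k-.5+oy]
for dz in(.030,.0357,.04):
    P=np.r_[loc(CO,CY,-.139,0),.075+dz];K=np.r_[loc(CO,CY,0,.207),.075+dz]
    print(dz,proj(s,P),proj(t,P),proj(s,K))
print(q(464,182,6,270,205),q(559,448,6,200,195),q(297,416,6,270,205))
print(tri(s,[q(464,182,6,270,205)],t,[q(559,448,6,200,195)]),loc(CO,CY,-.139,0))
E
```

```text
0.03 [[347.68461637 236.61362158]] [[292.90580861 270.37577362]] [[318.97616507 276.33378568]]
0.0357 [[347.73169601 235.10151279]] [[292.82615406 270.29660447]] [[318.97239878 274.69058567]]
0.04 [[347.76732091 233.95728274]] [[292.76556923 270.23638821]] [[318.96954771 273.44661986]]
[346.9166666666667, 234.91666666666666] [292.75, 269.25] [319.0833333333333, 273.9166666666667]
[[4.50179742e-01 7.25303470e-02 1.11611410e-01 2.02592869e-06]] [0.44744824 0.07235255]
```

```bash
python3 - <<'E'
from h import *
w=loc(RO,RY,0,.128);to((*w,.15,82.33))
E
```

```text
t 13.1 tcp [0.5686 0.2176 0.0911] yaw 97.38 F [-0.45 -0.27 -3.08] op 0.0043
[-41.26, -5.58, -5.88, -0.03, 0.0, 3.01]
```

Call:
apply_moves --pt "0 0 -1 0 0 0" --pt "0 0 -2.5 0 0 0" --pt "0 0 -4 0 0 0" --pt "-0.3 0 -5.2 0 0 0" --pt "-0.9 -0.1 -5.9 0 0 0.1" --pt "-1.8 -0.2 -5.9 0 0 0.2" --pt "-3.0 -0.4 -5.9 0 0 0.3" --pt "-4.4 -0.6 -5.9 0 0 0.4" --pt "-6 -0.8 -5.9 0 0 0.5" --pt "-7.8 -1.0 -5.9 0 0 0.6" --pt "-9.6 -1.3 -5.9 0 0 0.7" --pt "-11.4 -1.5 -5.9 0 0 0.85" --pt "-13.2 -1.8 -5.9 0 0 1" --pt "-15 -2 -5.9 0 0 1.1" --pt "-16.6 -2.2 -5.9 0 0 1.2" --pt "-18 -2.4 -5.9 0 0 1.3" --pt "-19.1 -2.6 -5.9 0 0 1.4" --pt "-19.8 -2.7 -5.9 0 0 1.5" --pt "-20.2 -2.8 -5.9 0 0 1.5" --pt "-20.2 -2.8 -5.9 0 0 1.5"

```text
t: 15.1
tool_pos: [0.5669, 0.0135, 0.1501]
tool_rot: [-2.223, -2.218, 0.003]
contact_force: [1.3, 0.5, -2.1]
opening: 0.0048
```

```bash
python3 - <<'E'
from h import *
w=loc(RO,RY,0,.128);to((*w,.15,82.33))
s=get("side");crop(s,230,130,380,280,5,"pics/s11.png")
t=get("top");crop(t,240,150,440,290,4,"pics/t11.png")
E
```

```text
t 15.1 tcp [0.5669 0.0135 0.1501] yaw 89.87 F [ 1.27  0.55 -2.06] op 0.0048
[-21.22, -0.0, 0.01, -0.03, 0.0, 1.51]
```

View pics/s11.png

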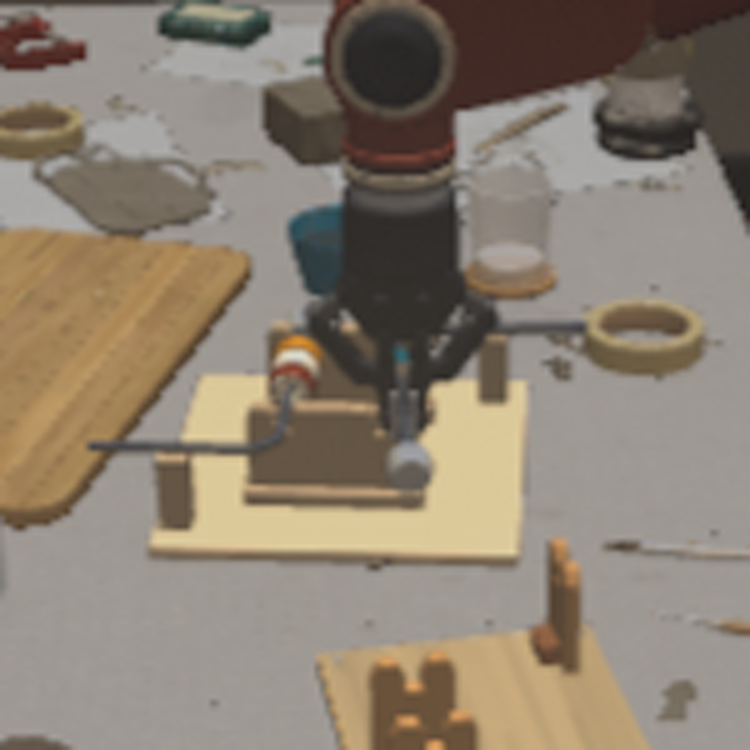

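View pics/t11.png

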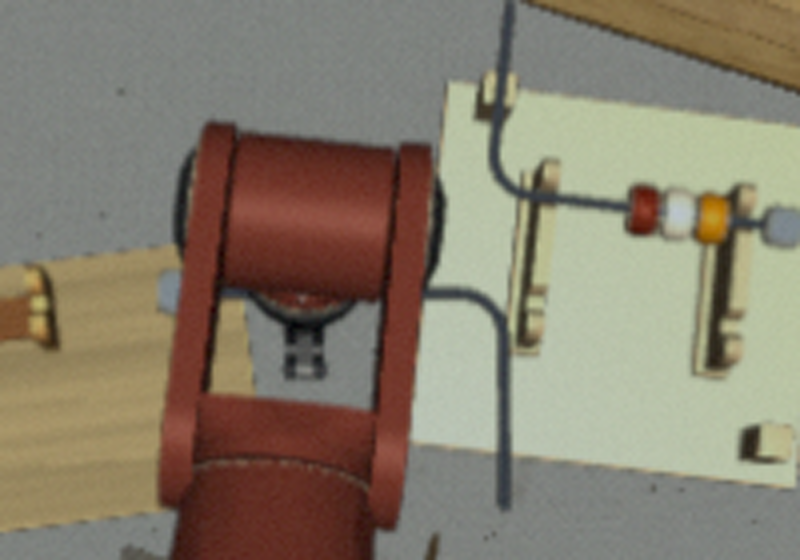

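Rod is held level with the bead still on the run; continue the second half.

Call:
apply_moves --pt "-0.3 0 0 0 0 0.1" --pt "-0.9 0 0 0 0 0.2" --pt "-1.8 0 0 0 0 0.3" --pt "-3.0 0 0 0 0 0.4" --pt "-4.4 0 0 0 0 0.5" --pt "-6 0 0 0 0 0.6" --pt "-7.8 0 0 0 0 0.7" --pt "-9.6 0 0 0 0 0.8" --pt "-11.4 0 0 0 0 0.9" --pt "-13.2 0 0 0 0 1" --pt "-15 0 0 0 0 1.1" --pt "-16.8 0 0 0 0 1.2" --pt "-18.3 0 0 0 0 1.3" --pt "-19.5 0 0 0 0 1.4" --pt "-20.4 0 0 0 0 1.5" --pt "-21 0 0 0 0 1.5" --pt "-21.2 0 0 0 0 1.5" --pt "-21.2 0 0 0 0 1.5" --pt "-21.2 0 0 0 0 1.5"

```text
t: 17.1
tool_pos: [0.5667, -0.1974, 0.1501]
tool_rot: [-2.361, -2.069, 0.003]
contact_force: [-0.6, 0.7, -3.7]
opening: 0.0043
```

```bash
python3 - <<'E'
from h import *
w=loc(RO,RY,0,.128);to((*w,.11,82.33),(*w,.056,82.33))
s=get("side");crop(s,230,130,350,250,6,"pics/s12.png")
t=get("top");crop(t,340,165,450,275,6,"pics/t12.png")
E
```

```text
t 17.1 tcp [ 0.5667 -0.1974  0.1501] yaw 82.44 F [-0.61  0.69 -3.71] op 0.0043
[-0.13, 0.0, 4.01, -0.03, 0.0, 0.02]
[-0.13, 0.02, 9.41, -0.03, 0.0, 0.02]
```

View pics/s12.png

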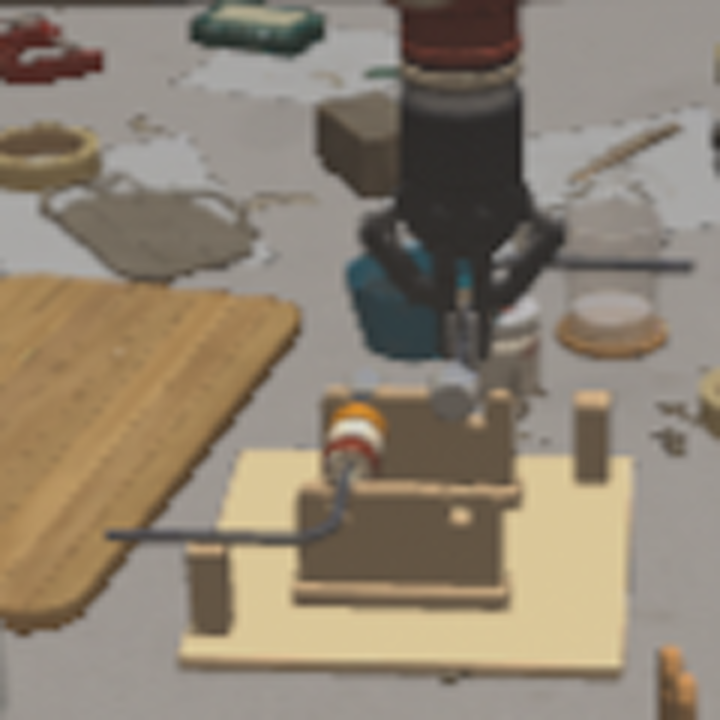

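View pics/t12.png

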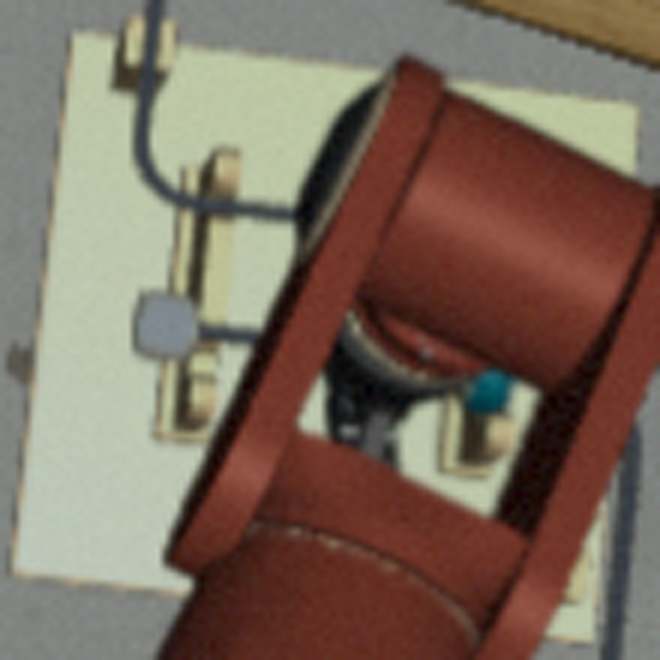

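```bash
python3 - <<'E'
from h import *
t=get("top")
a=np.radians(RY);R=np.array([[np.cos(a),-np.sin(a)],[np.sin(a),np.cos(a)]])
z=.075+.0937
def q(u,v,k,ox,oy):return [(u+.5)/k-.5+ox,(v+.5)/k-.5+oy]
for p in((165,325),(215,333),(245,338)): print((onz(t,[q(*p,6,340,165)],z)[:,:2]-RO)@R)
print((onz(t,[q(490,387,6,340,165)],z-.0035)[:,:2]-RO)@R,"bead")
to()
E
```

```text
[[-6.69831024e-05  2.08184372e-01]]
[[-0.00064787  0.1864967 ]]
[[-0.00108045  0.17345731]]
[[-0.00752888  0.06517344]] bead
t 17.25 tcp [ 0.5666 -0.1974  0.1501] yaw 82.45 F [-0.44 -0.12 -2.8 ] op 0.0049
```

Call:
apply_moves --pt "-0.1 0 1 0 0 0" --pt "-0.1 0 2.5 0 0 0" --pt "-0.1 0 4 0 0 0" --pt "-0.1 0 5.3 0 0 0" --pt "-0.1 0 6.2 0 0 0" --pt "-0.1 0 6.6 0 0 0" --pt "-0.1 0 6.6 0 0 0" --pt "-0.1 0 6.6 0 0 0"

```text
t: 18.05
tool_pos: [0.5668, -0.1986, 0.0847]
tool_rot: [-2.362, -2.07, 0.002]
contact_force: [-0.6, 0.5, -3.1]
opening: 0.0048
```

```bash
python3 - <<'E'
from h import *
w=loc(RO,RY,0,.128);to((*w,.0564,82.33))
s=get("side");crop(s,270,160,350,240,9,"pics/s13.png")
t=get("top");crop(t,340,165,450,275,6,"pics/t13.png")
E
```

```text
t 18.05 tcp [ 0.5668 -0.1986  0.0847] yaw 82.45 F [-0.59  0.47 -3.15] op 0.0048
[-0.01, -0.04, 2.83, -0.02, 0.01, 0.02]
```

View pics/s13.png

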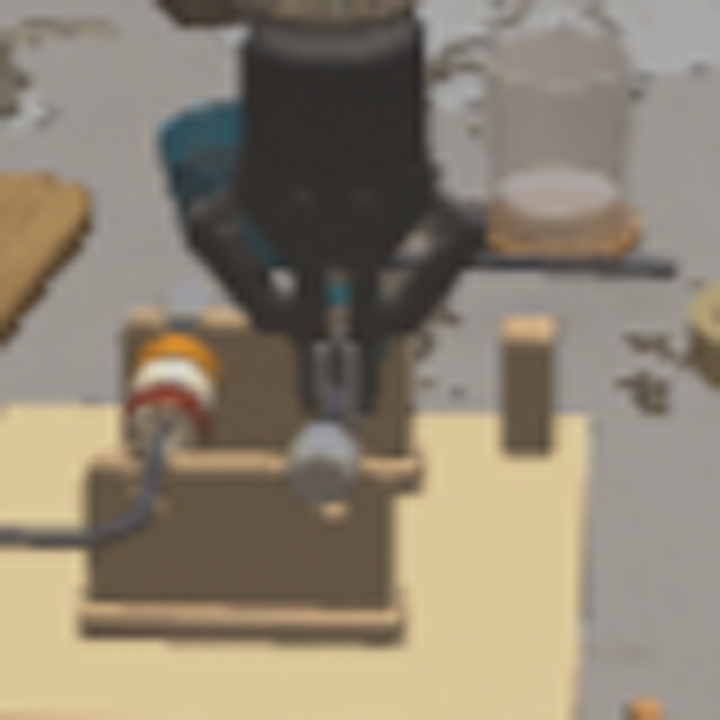

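View pics/t13.png

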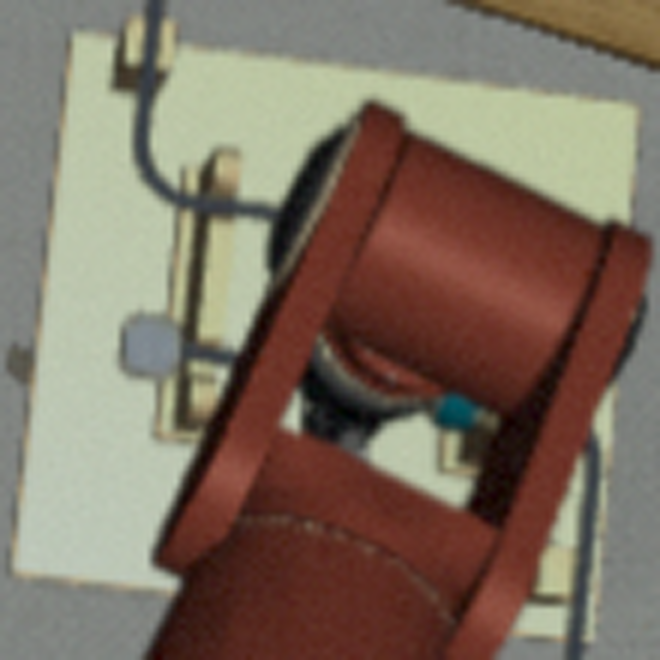

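Call:
apply_moves --pt "0 0 0.3 0 0 0" --pt "0 0 0.6 0 0 0" --pt "0 0 0.9 0 0 0" --pt "0 0 1.2 0 0 0" --pt "0 0 1.5 0 0 0" --pt "0 0 1.8 0 0 0" --pt "0 0 2.0 0 0 0" --pt "0 0 2.0 0 0 0"

```text
t: 18.95
tool_pos: [0.5667, -0.1986, 0.0646]
tool_rot: [-2.362, -2.07, 0.002]
contact_force: [-0.1, -0.4, -3.3]
opening: 0.0045
```

```bash
python3 - <<'E'
from h import *
w=loc(RO,RY,0,.128);to((*w,.0564,82.33));print(ctrl.get_obs()["wrist_torque"].round(2))
s=get("side");crop(s,270,160,350,240,9,"pics/s14.png")
E
```

```text
t 18.95 tcp [ 0.5667 -0.1986  0.0646] yaw 82.45 F [-0.11 -0.45 -3.31] op 0.0045
[-0.01, -0.03, 0.82, -0.02, 0.01, 0.02]
[ 0.07 -0.03 -0.02]
```

View pics/s14.png

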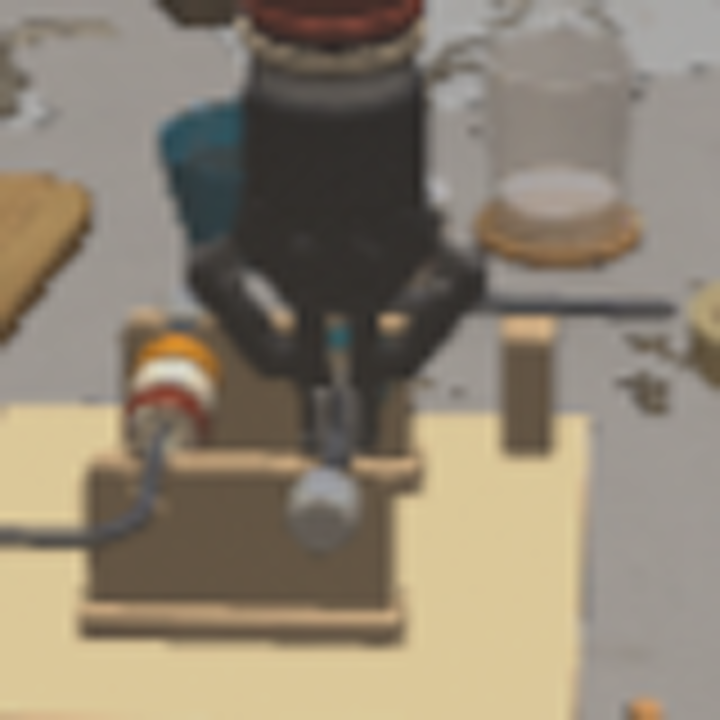

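No contact yet; rod is well inside the notches. Last 8 mm slowly.

Call:
apply_moves --pt "0 0 0.2 0 0 0" --pt "0 0 0.4 0 0 0" --pt "0 0 0.55 0 0 0" --pt "0 0 0.65 0 0 0" --pt "0 0 0.75 0 0 0" --pt "0 0 0.82 0 0 0" --pt "0 0 0.82 0 0 0" --pt "0 0 0.82 0 0 0"

```text
t: 19.8
tool_pos: [0.567, -0.1988, 0.0568]
tool_rot: [-2.363, -2.07, 0.002]
contact_force: [-0.2, -0.3, -1.7]
opening: 0.0044
```

```bash
python3 - <<'E'
from h import *
w=loc(RO,RY,0,.128);to((*w,.0564,82.33));print(ctrl.get_obs()["wrist_torque"].round(2))
s=get("side");crop(s,270,160,350,240,9,"pics/s15.png")
E
```

```text
t 19.8 tcp [ 0.567  -0.1988  0.0568] yaw 82.45 F [-0.17 -0.34 -1.72] op 0.0044
[-0.0, -0.06, 0.04, -0.01, 0.01, 0.02]
[-0.03  0.08 -0.05]
```

View pics/s15.png

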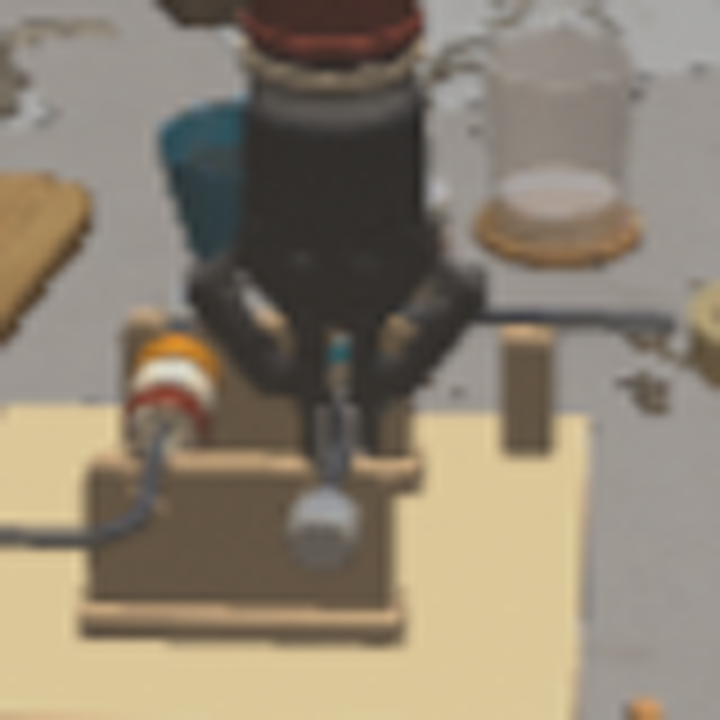

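Call:
apply_moves --pt "0 0 0.1 0 0 0" --pt "0 0 0.1 0 0 0" --pt "0 0 0.1 0 0 0" --squeeze 20

```text
t: 20.15
tool_pos: [0.5671, -0.1988, 0.0564]
tool_rot: [-2.363, -2.07, 0.002]
contact_force: [-2.1, 0.1, 3.2]
opening: 0.0045
```

Call:
apply_moves --pt "0 0 0 0 0 0" --pt "0 0 0 0 0 0" --pt "0 0 0 0 0 0" --pt "0 0 0 0 0 0" --pt "0 0 0 0 0 0" --pt "0 0 0 0 0 0" --grip 0.65

```text
t: 20.75
tool_pos: [0.5672, -0.1988, 0.0564]
tool_rot: [2.363, 2.07, -0.002]
contact_force: [-0.4, 0.3, -1.0]
opening: 0.0298
```

```bash
python3 - <<'E'
from h import *
to()
s=get("side");crop(s,270,160,350,240,9,"pics/s16.png")
E
```

```text
t 20.75 tcp [ 0.5672 -0.1988  0.0564] yaw 82.45 F [-0.45  0.33 -0.95] op 0.0298
```

View pics/s16.png

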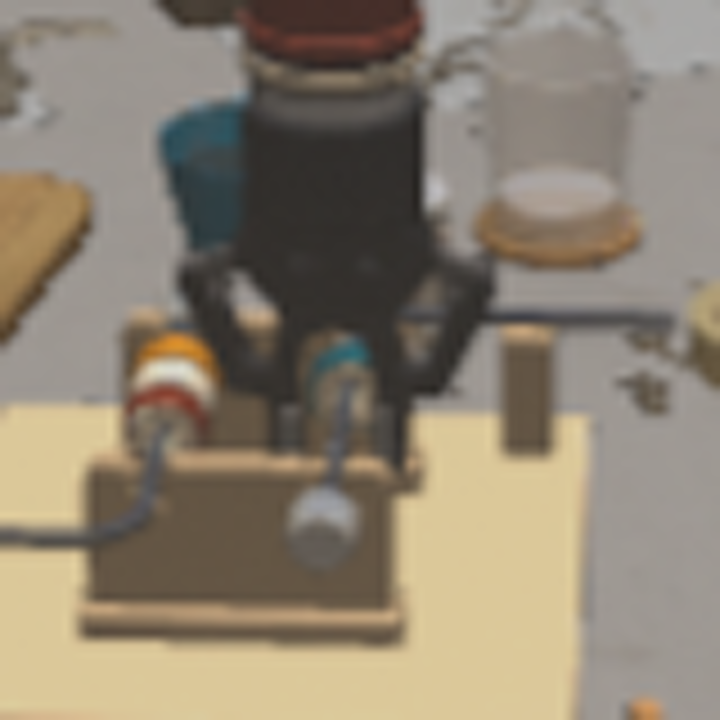

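Call:
apply_moves --pt "0 0 -1 0 0 0" --pt "0 0 -3 0 0 0" --pt "0 0 -6 0 0 0" --pt "0 0 -10 0 0 0" --pt "0 0 -14 0 0 0" --pt "0 8 -15 0 0 0" --pt "0 13 -15 0 0 0" --pt "0 17 -15 0 0 0" --pt "0 17 -15 0 0 0" --pt "0 17 -15 0 0 0"

```text
t: 21.8
tool_pos: [0.7376, -0.2211, 0.206]
tool_rot: [2.362, 2.071, -0.002]
contact_force: [-1.1, -0.0, -0.6]
opening: 0.0299
```

```bash
python3 - <<'E'
from h import *
to()
s=get("side");crop(s,270,160,350,240,9,"pics/s17.png")
t=get("top");crop(t,340,165,450,275,6,"pics/t17.png");cv2.imwrite("pics/top17.png",t["color"])
E
```

```text
t 21.8 tcp [ 0.7376 -0.2211  0.206 ] yaw 82.5 F [-1.12 -0.01 -0.62] op 0.0299
```

View pics/s17.png

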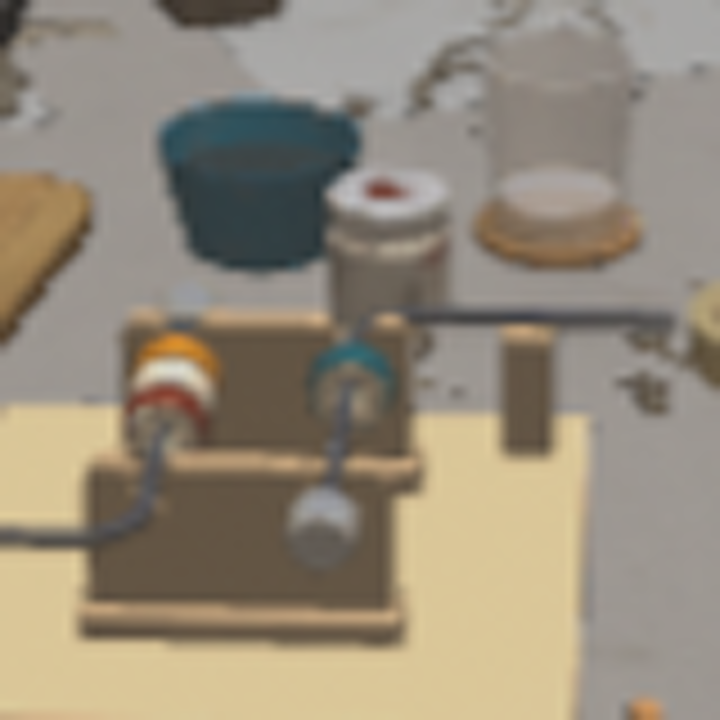

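View pics/t17.png

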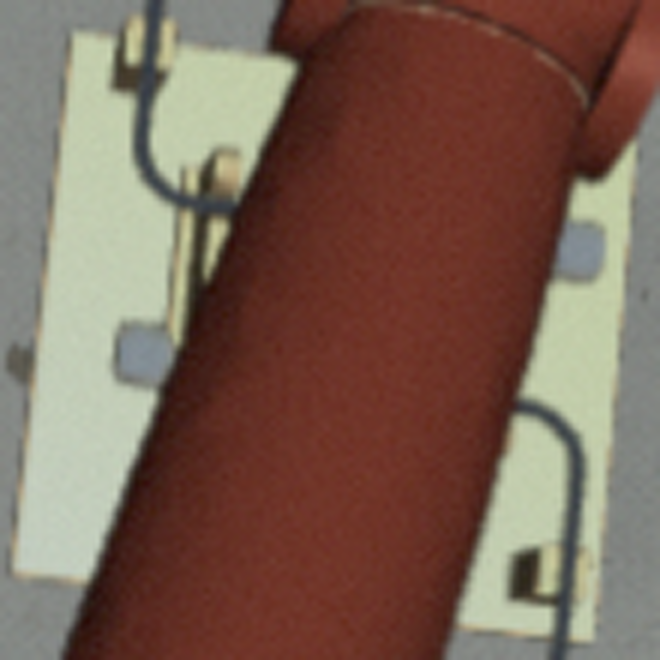

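Call:
apply_moves --pt "4 0 0 0 0 0" --pt "8 0 0 0 0 0" --pt "12 0 0 0 0 0" --pt "16 0 0 0 0 0" --pt "20 0 0 0 0 0" --pt "24 0 0 0 0 0" --pt "28 0 0 0 0 0" --pt "32 0 0 0 0 0" --pt "35 0 0 0 0 0" --pt "35 0 0 0 0 0" --pt "35 0 0 0 0 0"

```text
t: 23.0
tool_pos: [0.7803, 0.1261, 0.2067]
tool_rot: [-2.362, -2.071, 0.003]
contact_force: [0.3, 0.2, -0.6]
opening: 0.0299
```

```bash
python3 - <<'E'
from h import *
to()
t=get("top");crop(t,340,165,450,275,6,"pics/t18.png");s=get("side")
a=np.radians(RY);R=np.array([[np.cos(a),-np.sin(a)],[np.sin(a),np.cos(a)]])
hsv=cv2.cvtColor(t["color"],cv2.COLOR_BGR2HSV)
m=((hsv[...,1]>90)&(hsv[...,0]>80)&(hsv[...,0]<105)).astype(np.uint8)[190:260,360:445]
n,l,st,ce=cv2.connectedComponentsWithStats(m)
for i in range(1,n):
    if st[i][4]>20:
        c=ce[i]+[360,190];print("bead",c,(onz(t,[c],.0715)[:,:2]-RO)@R,st[i])
for l in((-.139,0,.075),(0,.207,.075),(-.075,0,.075)):
    P=np.r_[loc(RO,RY,l[0],l[1]),l[2]];print(l,proj(t,P),proj(s,P))
E
```

```text
t 23.0 tcp [0.7803 0.1261 0.2067] yaw 82.51 F [ 0.32  0.17 -0.62] op 0.0299
bead [414.25974026 230.8961039 ] [[-0.0003226   0.06285165]] [50 35  9 12 77]
(-0.139, 0, 0.075) [[431.57826685 283.29365827]] [[344.7651296  195.63106896]]
(0, 0.207, 0.075) [[363.31910073 223.82064765]] [[305.58726959 218.88980483]]
(-0.075, 0, 0.075) [[433.95954634 260.25936385]] [[328.66189153 195.24493538]]
```

View pics/t18.png

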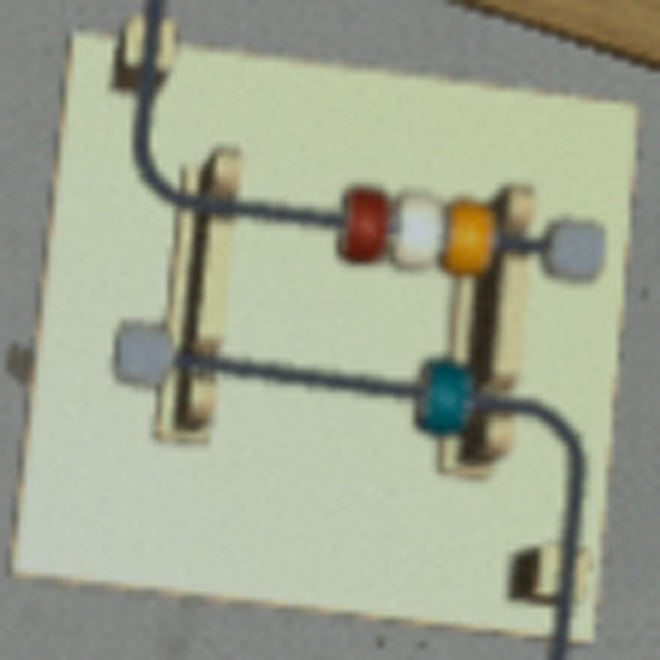

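```bash
python3 - <<'E'
from h import *
t=get("top");s=get("side")
def cen(im,x0,y0,x1,y1):
    hsv=cv2.cvtColor(im["color"],cv2.COLOR_BGR2HSV)
    m=((hsv[...,1]>80)&(hsv[...,0]>80)&(hsv[...,0]<105)).astype(np.uint8)[y0:y1,x0:x1]
    n,l,st,ce=cv2.connectedComponentsWithStats(m);i=1+st[1:,4].argmax();return ce[i]+[x0,y0],st[i]
a=np.radians(RY);R=np.array([[np.cos(a),-np.sin(a)],[np.sin(a),np.cos(a)]])
c,_=cen(t,360,190,445,260);print(c,(onz(t,[c],.0715)[:,:2]-RO)@R)
for y in(.053,.063,.073):
    # back end-face top edge and near-side
    print(y,proj(s,np.r_[loc(RO,RY,0,y),.0905]))
print(cen(s,302,194,318,212))
for l in((-.139,0,.075),(-.088,0,.075),(-.062,0,.075)):pass
# jars
for n,im in(("t",t),):
    cv2.imwrite("pics/topend.png",im["color"])
# handle height, side, dark columns
g=cv2.cvtColor(s["color"],cv2.COLOR_BGR2GRAY).astype(float)
for u in(320,325,330,335,340):
    col=g[189:204,u];print(u,189+col.argmin(),col.round(0).tolist())
for x in(-.04,-.075,-.139):print(proj(s,np.r_[loc(RO,RY,x,-.002),.075]))
E
```

```text
[414.3    230.8875] [[-0.00028359  0.06274131]]
0.053 [[308.78370265 196.9217942 ]]
0.063 [[308.58549847 198.02505411]]
0.073 [[308.38551281 199.13823358]]
(array([309.54545455, 199.18181818]), array([ 4,  4,  7,  4, 11], dtype=int32))
320 195 [143.0, 143.0, 144.0, 144.0, 135.0, 102.0, 73.0, 135.0, 151.0, 153.0, 155.0, 156.0, 156.0, 156.0, 128.0]
325 195 [144.0, 153.0, 154.0, 153.0, 151.0, 111.0, 69.0, 136.0, 143.0, 131.0, 127.0, 128.0, 129.0, 129.0, 128.0]
330 195 [95.0, 140.0, 153.0, 151.0, 149.0, 113.0, 74.0, 129.0, 146.0, 109.0, 88.0, 87.0, 88.0, 88.0, 88.0]
335 195 [98.0, 140.0, 150.0, 150.0, 150.0, 117.0, 78.0, 110.0, 144.0, 151.0, 152.0, 154.0, 154.0, 154.0, 155.0]
340 195 [154.0, 154.0, 154.0, 147.0, 147.0, 116.0, 81.0, 102.0, 94.0, 114.0, 145.0, 154.0, 137.0, 96.0, 108.0]
[[319.90342771 194.82221047]]
[[328.68307581 195.03246215]]
[[344.77235052 195.41796046]]
```

View pics/topend.png

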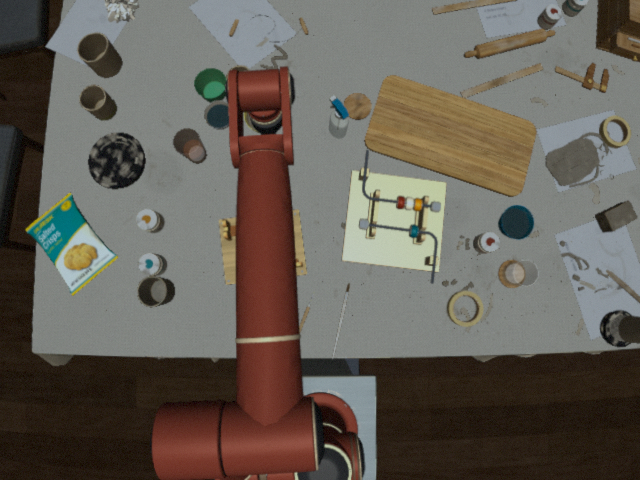

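```bash
python3 -c "
from station import ctrl
print(ctrl.finish_job())"
```

```text
the job is handed in; nothing more can be done
None
```

I pushed the bead round the bend while the rod lay in the cradle, moved the rod into the rack's empty notches, and handed the job in at about 23 s; no verdict came back.

**Push and carry:** I pushed the bead with the shut fingertips just above the rod, at wrist forces under 2 N, to about y = 75 mm on the straight run. I then gripped the rod near y = 128 mm, lifted it level, carried it across, lowered it into the notches and let go.

**Last checks:**
- **Rod:** The handle lies level on its rest block, matching z = 75 mm to within about half a pixel. From the top view the rod sits about 1–3 mm short of its nominal place endways. At the posts I did not measure the seated height or sideways fit after release. The wrist force showed contact at the last step down, and the fit looked right in the pictures.
- **Bead:** It hangs still at about y = 63 mm in the rack, roughly 7 mm clear of the near post. It slid about 11 mm towards the bend on the way, so it is only about 6 mm inside the 57 mm limit, and my measuring error is about 2 mm. The side-view colour check caught only a few pixels of the bead, so this position rests on the top view.
- **Jars:** By eye, all three stand where they were in the first picture.

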